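# Unhitch the drive rod of the extraction shaker

## Robot

A 7-joint arm with a two-finger parallel gripper is mounted at the origin on the work surface. World frame = base frame: x ahead of the robot, y to its left, z up, the work surface at z = 0. Lengths are in m, angles in rad, forces in N, time in s.
With the tool pointing down it reaches from about 0.425 to 0.875 m from the base axis. Payload 9.9 kg.
Tool frame: the origin (TCP) lies midway between the tips of the shut fingers; the grasp point (between the pads) lies 19 mm behind it; z points along the fingers, y is the line along which they close (so a half turn about z gives the same grasp; the last joint's range is limited). The gripper opens to 85 mm and grips with 20 to 120 N. Pads are 22 mm wide; open, the fingers measure 114 mm over their backs; the gripper's body (76 mm by 85 mm) begins 54 mm behind the grasp point. The pads swing forward as they close: fully open they stand 13 mm farther back than shut.
Start: joints at [1.218, 0.576, 0.025, 1.437, -0.015, 1.129, -0.057], TCP at [0.179, -0.651, 0.231] pointing down, gripper open.
Joint ranges: [-2.76, 2.76], [-0.34, 2.15], [-1.52, 1.57], [0.19, 2.46], [-1.09, 4.23], [0.17, 1.99], [-2.82, 2.82]. Speed limits (rad/s): [2.22, 2.22, 3.01, 3.01, 3.14, 3.14, 3.14].

## Interface

Orientations are given as a unit quaternion [x, y, z, w].
In Python, from rig import get_obs, snapshot, hand_in gives the robot as it stands.
- The arm moves only by the tool arm_command, never from a script. Its argument "increments" is text: rows parted by semicolons, each of 5 numbers parted by spaces: the gripper's target within -1 to 1 (fully open at 1, half-way at 0, shut at -1), then the shift along the tool's x, y, z normalised to -1 to 1, where 1 is 0.02 m, then the turn about the tool's z normalised to -1 to 1, where 1 is 8 degrees. A call has exactly 10 rows; each row shifts and turns the commanded pose from where the row before left it, along the tool's axes as they then stand; what a row does not reach is not made up. A row lasts 1/10 s, in which the tool goes at most 50 mm and 8.59 degrees, less where a joint would pass 70% of its speed; a pose out of reach is approached as far as the arm can. A call with a number of a shift or a turn outside -1 to 1 is refused whole. A call with a gripper value outside its range is refused whole. The fingers move at their own pace and stop on an object; "squeeze" is the grip in N (left out, the last holds). Time passes only in rows, so rows that do not move let the fingers close, or fill a call up. It gives the time, the measured TCP pose, the force, the opening and the grip force at its end, in the units of the state.
- get_obs(): the state, without advancing time (a new reading comes with each control period).
- snapshot(name): name is "scene" or "top" or "wrist"; returns a dict with "img" (420x560x3 uint8, red, green, blue), "fx", "fy", "cx", "cy" (pixels), "R" (3x3) and "t" (3): a world point X has camera coordinates R X + t. Camera axes: x right, y down, z forward; pixel columns grow to the right and rows downward; lengths in m; the calibration is good to about 2 mm. A picture is of the moment at which its call begins. There is no depth.
- hand_in(): hands the job in; it is judged then, once.
The state is a dict: "t": time; "joint_positions": joint angles; "joint_vel": joint speeds; "joint_torque": joint torques, N m; "ee_pos": TCP position; "tcp_rot": TCP orientation; "force": force on the tool from outside, world axes, zero at the start; "moment": the same for the moment, N m; "width": finger opening in m; "finger_force": force on a finger pad.
Only numpy, scipy, OpenCV 4.12 (cv2) and the standard library are available. Lean on these libraries where they do the work, as an engineer would, in place of code of your own. Each camera call takes 0.05 s, during which the arm holds its last target. There are 200 camera calls.

## Task

The tray of the extraction shaker is to come off for washing. First clear the two crumpled filter papers off the tray into the waste bin; then pull the knob of the spring latch on the drive rod's coupler out sideways as far as it goes, lift the coupler off its ball, and finish while still holding the rod up and steady, with the coupler about 7 cm above where it sat, so that I can slide the tray out. Leave the two beakers and the bottle where they stand.

Things in the scene. Friction and masses are not known exactly. Their poses are not given: they have to be found in the camera images.
- shaker: Reciprocating bench shaker, fixed. Origin on the table; y along its stroke (crank to tray), x square to it, z up. In mm: base plate 240 x 520, top at 34; aluminium tray 220 (x) x 200 (y) centred at x 0, y 80, its rubber mat at height 87, rim 96; it stays still. Motor x 31..107, y -308..-85, height 164; black control box x -112..-32, y -273..-183, height 90 (knob 106).
- ball (a point): Centre of the steel hitch ball, 25 mm in diameter, on an 11 mm neck, on a bracket at the tray's end, shaker frame (0, -75, 112) mm. Axes as the shaker's.
- drive_rod: Steel drive rod hinged on the crank pin: origin there, shaker frame (0, -245, 118) mm; y points along the rod to the coupler, 170 mm away. It swings up about its x axis (at most 0.8 rad), weighs 0.43 kg with coupler and latch (+-20 %) and falls back onto the ball when let go. While the latch is home, its fork under the ball holds the coupler down.
- coupler (a point): Centre of the coupler's socket, a dark steel inverted cup 46 mm across, top 24 mm above this point, at the end of the drive rod. It coincides with the ball's centre when hitched.
- latch (a joint): Travel of the spring latch, m: 0 home (fork under the ball), 0.019 fully pulled out along -x of the drive rod (sideways, on the robot's side). The ball is free from 0.016 on. The spring pulls back with 6 N at home, 11 N fully out, and shuts the latch when let go.
- knob (a point): Middle of the latch's black spool-shaped pull knob, standing out sideways from the coupler; its axis is this point's x, the pull is along -x. Waist to grip: 16 mm thick, 28 mm long, centred here; outer (-x) flange 26 mm, inner shoulder 24 mm. At home it lies 72 mm in -x and 14 mm below the ball's centre, 98 mm above the table, free below to the base plate. It moves with latch and rod.
- wad_a_center (a point): Centre of the larger crumpled filter-paper ball, about 50 mm across and 45 mm high, rough but stiff, 14 g, lying on the tray's mat (mat 22 mm below this point).
- wad_b_center (a point): Centre of the smaller crumpled filter-paper ball, about 44 mm across and 40 mm high, rough but stiff, 14 g, lying on the tray's mat (mat 20 mm below this point).
- bin: Open square waste bin of grey plastic, fixed, 165 x 165 mm, 115 mm high, walls 4 mm. Origin on the table below its centre, axes along its walls.
- beaker_a: Loose plastic beaker, 76 mm across, 85 mm high, stands near the bin; leave it. Origin at its foot.
- beaker_b: Loose plastic beaker, 76 mm across, 85 mm high, stands to the right of the shaker; leave it. Origin at its foot.
- bottle: Loose clear wide-mouth bottle, 64 mm across, 130 mm high, stands to the right of the shaker; leave it. Origin at its foot.

How it is judged:
By the outcome, as a careful person would: the job done as asked, in the order asked, and still so for the second after the job is handed in, while the arm keeps its last pose, push and grip.
It also fails if it takes over 66 s, if anything falls off the work surface, if the arm or the gripper's body presses on something with over 40 N, if the wrist force passes 120 N, or if a joint passes its speed limit or range.

## Working session

There is one attempt and no reset: what is moved stays moved. The work goes in short steps, Python scripts to look and compute and a tool call to move; the robot and the scene stay as the last step left them, time stands still between calls to the robot, and variables do not carry over. Pictures are saved under pics/ and viewed, at most 10 in all, crops included, and the job is handed in when it is done.

Besides the shell and the picture viewer there is one more tool, called after "Request:" as a command line: name --argument value ..., lists and objects as JSON in quotes. arm_command: Moves the arm, as the interface text tells. Its arguments: {"type":"object","properties":{"increments":{"type":"string"},"squeeze":{"type":"number"}},"required":["increments"]}

```bash
mkdir -p pics; ls; python3 - <<'E'
from rig import *
import cv2,numpy as np
o=get_obs();print({k:np.round(v,3) for k,v in o.items()})
for n in("scene","top"):
    s=snapshot(n);cv2.imwrite(f"pics/{n}0.png",s["img"][:,:,::-1]);np.savez(f"{n}0.npz",**s);print(n,s["fx"],s["cx"],s["cy"],np.round(s["R"],3).tolist(),np.round(s["t"],3), -s["R"].T@s["t"])
E
```

```text
pics
{'t': np.float64(0.0), 'joint_positions': array([ 1.218,  0.577,  0.025,  1.438, -0.015,  1.129, -0.057]), 'joint_vel': array([ 0.001,  0.   ,  0.001,  0.   , -0.   , -0.002,  0.001]), 'joint_torque': array([-1.0000e-03, -7.6575e+01,  2.2500e+00, -2.8597e+01,  1.5000e-02,
        1.3000e-02,  0.0000e+00]), 'ee_pos': array([ 0.179, -0.65 ,  0.23 ]), 'tcp_rot': array([ 0.991,  0.134, -0.   , -0.001]), 'force': array([-0.3  ,  1.042, -0.023]), 'moment': array([-0.014, -0.02 ,  0.026]), 'finger_force': np.float64(0.0), 'width': np.float64(0.085)}
scene 459.7233567054175 280.65008336025267 206.00126471980863 [[-0.854, 0.52, 0.014], [0.442, 0.741, -0.506], [-0.273, -0.426, -0.863]] [ 0.504 -0.161  1.478] [0.9065693  0.4865757  1.18619498]
top 406.61277744218455 284.10527998099883 199.9258308421466 [[-0.008, -1.0, -0.01], [-0.996, 0.009, -0.092], [0.092, 0.009, -0.996]] [-0.042  0.552  1.419] [ 0.41971283 -0.05981138  1.46300092]
```

View pics/top0.png

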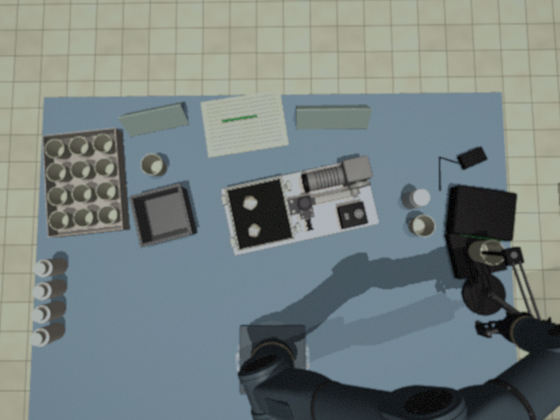

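View pics/scene0.png

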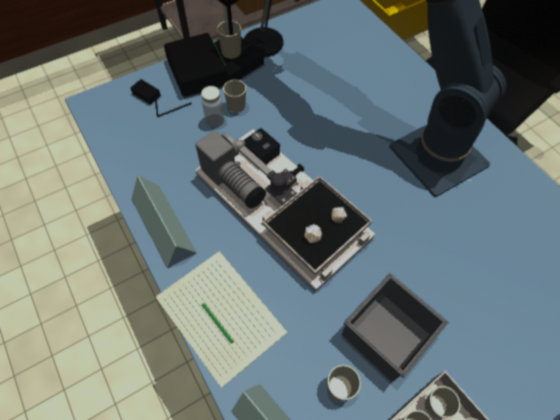

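The top view shows the tray (black) around (262,214), wads at (250,203) and (253,231), the coupler at about (302,205) with its knob at (309,226), the bin at (163,214), and the bottle and beaker at about (420,198) and (423,225). In the scene view, the wads are at (313,233) and (339,214).

```bash
cat > h.py <<'E'
import numpy as np,cv2
def ray(s,p):
    d=s["R"].T@np.array([(p[0]-s["cx"])/s["fx"],(p[1]-s["cy"])/s["fy"],1]);return -s["R"].T@s["t"],d
def plane(s,p,z):
    c,d=ray(s,p);return c+d*(z-c[2])/d[2]
def proj(s,X):
    q=s["R"]@np.array(X)+s["t"];return np.array([s["fx"]*q[0]/q[2]+s["cx"],s["fy"]*q[1]/q[2]+s["cy"]])
def tri(a,p,b,q):
    (c1,d1),(c2,d2)=ray(a,p),ray(b,q);k=np.linalg.lstsq(np.c_[d1,-d2],c2-c1,rcond=None)[0]
    A,B=c1+k[0]*d1,c2+k[1]*d2;return (A+B)/2,np.linalg.norm(A-B)
def blobs(m,amin=30):
    n,l,st,c=cv2.connectedComponentsWithStats(m.astype(np.uint8));return [(c[i].round(1).tolist(),st[i].tolist(),l==i) for i in range(1,n) if st[i,4]>=amin]
E
python3 - <<'E'
from h import *
T=dict(np.load("top0.npz"));S=dict(np.load("scene0.npz"))
for n,s,(x0,y0,x1,y1) in(("top",T,(215,150,390,260)),("scene",S,(260,170,380,290))):
    g=s["img"].max(2)[y0:y1,x0:x1]
    print(n)
    for nm,m in(("dark",g<45),("bright",(g>150))):
        for c,st,l in blobs(m,25):
            cs=cv2.findContours(l.astype(np.uint8),0,2)[0][0]
            r=cv2.minAreaRect(cs);print(nm,np.add(c,(x0,y0)),st[4],np.round(np.add(r[0],(x0,y0)),1),np.round(r[1],1),round(r[2],1))
            if st[4]>1500: print((cv2.boxPoints(r)+(x0,y0)).round(1).tolist(), [plane(s,p+np.array([x0,y0]),.092)[:2].round(3).tolist() for p in cv2.boxPoints(r)])
im=T["img"][:,:,::-1]
cv2.imwrite("pics/crop1.png",np.hstack([cv2.resize(im[150:260,215:385],None,fx=4.5,fy=4.5,interpolation=2)]))
E
```

```text
top
dark [305.1 182.7] 73 [305.1 182.7] [17.5  4.2] 77.5
dark [260.3 213.5] 2655 [259.2 213.6] [58.  52.1] 77.8
[[227.7, 190.8], [278.6, 179.8], [290.8, 236.4], [239.9, 247.5]] [[0.579, 0.144], [0.615, -0.029], [0.423, -0.069], [0.387, 0.102]]
dark [350.5 213.1] 259 [351.4 214.6] [20.5 25. ] 77.0
bright [229.3 151.8] 155 [235. 153.] [ 6. 40.] 90.0
bright [291.8 184.4] 407 [292.4 185.2] [23.6 20.6] 77.5
bright [326.2 189.4] 87 [326.1 189.4] [ 2.9 32.5] 77.9
bright [316.  219.7] 2521 [301.1 215. ] [ 51.2 150.3] 78.0
[[222.3, 205.6], [369.3, 174.4], [379.9, 224.5], [232.9, 255.7]] [[0.528, 0.162], [0.631, -0.338], [0.46, -0.369], [0.36, 0.126]]
bright [223.  191.5] 28 [223.  191.5] [5. 4.] 90.0
bright [223.4 199.6] 34 [223.3 199.5] [7.5 4.3] 78.7
bright [249.8 203. ] 87 [249.5 203. ] [ 9.2 10.6] 45.0
bright [253.3 230.4] 60 [254. 230.] [8. 8.] 90.0
scene
dark [278.8 188.1] 231 [281.6 188.1] [15.1 27.4] 87.4
dark [316.  223.9] 3799 [316.8 222.3] [67.9 70. ] 45.0
[[268.0, 223.0], [317.5, 173.5], [365.5, 221.5], [316.0, 271.0]] [[0.617, -0.025], [0.412, -0.092], [0.387, 0.106], [0.582, 0.157]]
dark [261.5 194. ] 51 [262.  194.5] [13.  4.] 90.0
bright [263.5 179.8] 108 [262.1 178.9] [15.2  9.4] 53.1
bright [362.8 245.6] 2369 [350.5 229.5] [119.  57.] 90.0
[[322.0, 170.0], [379.0, 170.0], [379.0, 289.0], [322.0, 289.0]] [[0.394, -0.095], [0.252, -0.01], [0.473, 0.279], [0.596, 0.205]]
bright [302.9 180.6] 237 [301.2 181.2] [14.8 21.2] 45.0
bright [264.8 214.6] 197 [262.3 217.5] [14.9 27.2] 31.4
bright [339.1 212. ] 86 [339.5 212. ] [ 8. 11.] 90.0
bright [313.9 230.2] 107 [314.  229.7] [14.3  9.1] 20.6
bright [341.6 258.8] 316 [341.3 259.4] [ 7.7 46.6] 46.8
bright [273.8 275.3] 912 [281.  268.5] [42. 41.] 0.0
bright [315.9 282.4] 68 [316.8 281.8] [7.8 9.9] 45.0
```

View pics/crop1.png

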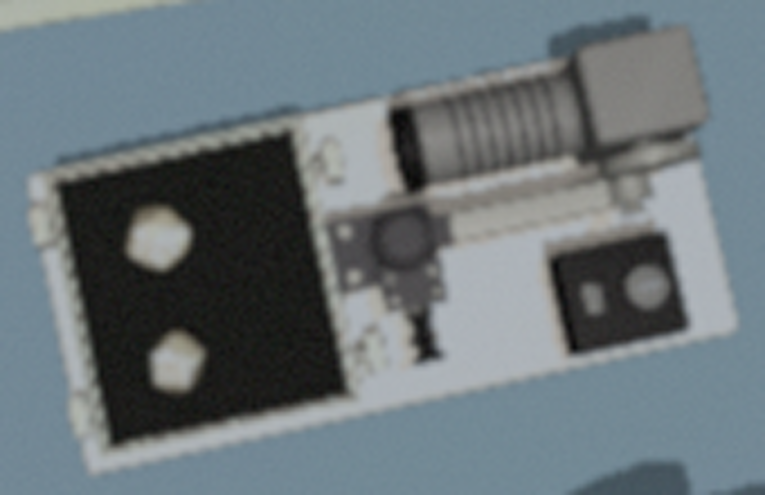

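The crop shows the coupler cup at crop (402,240), i.e. (304.3,203.3), the knob at (309.9,224.4), and the control box's top at crop (620,292), i.e. (352.8,214.9). I'll fit the shaker's pose from these.

```bash
python3 - <<'E'
from h import *
from scipy.optimize import least_squares
T=dict(np.load("top0.npz"));S=dict(np.load("scene0.npz"))
f=lambda x,y:np.array([215+x/4.5-.4,150+y/4.5-.4])
obs=[((0,-75,.136),f(402,238)),((-72,-75,.106),f(427,333)),((-72,-228,.09),f(620,290)),((0,80,.087),f(204,289)),
 ((-120,260,.034),f(92,470)),((-120,-260,.034),f(738,325)),((107,-308,.164),f(690,28))]
P=np.array([[a[0]/1e3,a[1]/1e3] for a,_ in obs]);W=np.array([plane(T,p,a[2])[:2] for a,p in obs])
def R(a):return np.array([[np.cos(a),-np.sin(a)],[np.sin(a),np.cos(a)]])
r=least_squares(lambda v:((P@R(v[2]).T+v[:2])-W).ravel(),[.5,0,.2],loss="soft_l1",f_scale=.004)
print(r.x.round(4));print((r.fun.reshape(-1,2)*1e3).round(1))
x=r.x
for n,p in(("ball",(0,-.075)),("knob",(-.072,-.075))):print(n,(R(x[2])@p+x[:2]).round(4))
# wads
for nm,tp,sp,z in(("big",(250,203),(313.5,233.5),.109),("small",(254,230.3),(339.2,214.5),.107)):
    X,e=tri(T,tp,S,sp);print(nm,X.round(4),round(e,4),plane(T,tp,z).round(4),plane(S,sp,z).round(4))
# bin: dark rim
hs=cv2.cvtColor(T["img"][170:260,120:205],cv2.COLOR_RGB2HSV);m=hs[...,1]<70
b=max(blobs(m),key=lambda b:b[1][4]);c=cv2.findContours(b[2].astype(np.uint8),0,2)[0][0];q=cv2.minAreaRect(c);bp=cv2.boxPoints(q)+(120,170)
print("bin",bp.tolist(),[plane(T,p,.115)[:2].round(3).tolist() for p in bp],plane(T,bp.mean(0),.115).round(3),q[1])
hs=cv2.cvtColor(S["img"],cv2.COLOR_RGB2HSV)
for n,p in(("beaker_a",(152,164)),("bot",(419,198)),("bk_b",(424,225))):print(n,plane(T,p,.085).round(3))
E
```

```text
[ 0.5186 -0.0434  0.2165]
[[  1.9  -4.1]
 [ -0.2  -0.8]
 [  1.1  -4.3]
 [  1.7  -0.4]
 [-17.4  58.8]
 [-14.   54.1]
 [  9.1  -1.1]]
ball [ 0.5347 -0.1167]
knob [ 0.4644 -0.1321]
big [0.5341 0.0682 0.1047] 0.0031 [0.535  0.0667 0.109 ] [0.5345 0.0709 0.109 ]
small [0.4425 0.0552 0.1035] 0.0038 [0.4438 0.0536 0.107 ] [0.4426 0.0578 0.107 ]
bin [[120.0, 170.0], [204.0, 170.0], [204.0, 259.0], [120.0, 259.0]] [[0.65, 0.504], [0.647, 0.221], [0.351, 0.218], [0.353, 0.495]] [0.499 0.359 0.115] (89.0, 84.0)
beaker_a [0.675 0.407 0.085]
bot [ 0.549 -0.505  0.085]
bk_b [ 0.458 -0.518  0.085]
```

```bash
cat >> h.py <<'E'
def go(X,yaw=None):
    from rig import get_obs
    from scipy.spatial.transform import Rotation as Ro
    o=get_obs();M=Ro.from_quat(o["tcp_rot"]).as_matrix();d=np.array(X)-o["ee_pos"]
    y=np.arctan2(M[1,0],M[0,0]);s="" if yaw is None else f" turn units {-np.degrees(yaw-y)/8:.3f}"
    if yaw is not None:
        M=np.array([[np.cos(yaw),np.sin(yaw),0],[np.sin(yaw),-np.cos(yaw),0],[0,0,-1]])
    print("t",round(float(o["t"]),2),"pos",o["ee_pos"].round(4),"yaw",round(float(y),4),"w",round(float(o["width"]),4),"F",o["force"].round(1),"ff",round(float(o["finger_force"]),1),"q",o["joint_positions"].round(2));print("units (after turn)",(M.T@d/.02).round(2),s)
E
python3 - <<'E'
from h import *
T=dict(np.load("top0.npz"))
g=T["img"][150:260,110:205].astype(int);m=(g[...,2]-g[...,0]<12)&(g.max(2)<110)
for c,st,l in blobs(m,60):
    cs=cv2.findContours(l.astype(np.uint8),0,2)[0][0];q=cv2.minAreaRect(cs);bp=cv2.boxPoints(q)+(110,150)
    W=np.array([plane(T,p,.115)[:2] for p in bp]);print(st[4],np.add(q[0],(110,150)),q[1],W.round(3).tolist(),W.mean(0).round(3))
f=lambda x,y:np.array([215+x/4.5-.4,150+y/4.5-.4])
obs=[((0,-75,.136),f(402,238)),((-72,-75,.106),f(427,333)),((-72,-228,.09),f(620,290)),((0,80,.087),f(204,289))]
P=np.array([[a[0]/1e3,a[1]/1e3] for a,_ in obs]);W=np.array([plane(T,p,a[2])[:2] for a,p in obs])
# rigid fit via cv2
a=P-P.mean(0);b=W-W.mean(0);th=np.arctan2((a[:,0]*b[:,1]-a[:,1]*b[:,0]).sum(),(a*b).sum());R=np.array([[np.cos(th),-np.sin(th)],[np.sin(th),np.cos(th)]]);t=W.mean(0)-R@P.mean(0)
print(th,t,((P@R.T+t-W)*1e3).round(1).tolist(),"knob",R@[-.072,-.075]+t)
go([.534,.068,.2],.2165)
E
```

```text
754 [118.25126839 189.51776505] (80.01043701171875, 15.816845893859863) [[0.718, 0.548], [0.721, 0.495], [0.452, 0.468], [0.448, 0.521]] [0.585 0.508]
184 [148.6810379  163.07758904] (13.91848373413086, 18.776823043823242) [[0.653, 0.441], [0.711, 0.418], [0.692, 0.374], [0.634, 0.398]] [0.672 0.408]
76 [161.65917206 169.45155907] (8.29411792755127, 17.0) [[0.632, 0.389], [0.682, 0.363], [0.669, 0.338], [0.618, 0.364]] [0.65  0.363]
2977 [162.41176987 214.14706421] (52.872764587402344, 57.96601486206055) [[0.563, 0.475], [0.609, 0.287], [0.437, 0.242], [0.392, 0.428]] [0.5   0.358]
0.2209728054746602 [ 0.51715301 -0.04095295] [[0.8, -1.6], [-1.3, 1.5], [0.6, -1.9], [-0.1, 2.0]] knob [ 0.46334212 -0.12991018]
t 0.1 pos [ 0.1792 -0.6504  0.2305] yaw 0.2689 w 0.0854 F [ 0.2  0.3 -0.2] ff 0.0 q [ 1.22  0.58  0.02  1.44 -0.01  1.13 -0.06]
units (after turn) [ 25.04 -31.27   1.53]  turn units 0.375
```

Request:
arm_command --increments "1 .8 -1 0 .36;1 .8 -1 0 0;1 .8 -1 0 0;1 .8 -1 0 0;1 .8 -1 0 0;1 .8 -1 0 0;1 .8 -1 0 0;1 .8 -1 0 0;1 .8 -1 0 0;1 .8 -1 0 0" --squeeze 25

```text
t: 1.1
ee_pos: [0.2912, -0.4191, 0.2311]
tcp_rot: [0.994, 0.109, -0.0, -0.0]
force: [0.1, 0.0, -0.3]
width: 0.0854
finger_force: 0.0
```

Request:
arm_command --increments "1 .8 -1 0 0;1 .8 -1 0 0;1 .8 -1 0 0;1 .8 -1 0 0;1 .8 -1 0 0;1 .8 -1 0 0;1 .8 -1 0 0;1 .8 -1 0 0;1 .8 -1 0 0;1 .8 -1 0 0"

```text
t: 2.1
ee_pos: [0.4039, -0.1893, 0.2312]
tcp_rot: [0.994, 0.109, -0.0, -0.0]
force: [0.2, -0.7, -0.0]
width: 0.0856
finger_force: 0.0
```

Request:
arm_command --increments "1 .8 -1 0 0;1 .8 -1 0 0;1 .8 -1 0 0;1 .8 -1 0 0;1 .8 -1 0 0;1 .8 -1 0 0;1 .8 -1 0 0;1 .8 -1 0 0;1 .5 -.8 0 0;1 0 0 0 0"

```text
t: 3.1
ee_pos: [0.5009, 0.0143, 0.231]
tcp_rot: [0.994, 0.111, 0.0, -0.001]
force: [0.0, -0.6, -0.7]
width: 0.0853
finger_force: 0.0
```

```bash
python3 - <<'E'
from h import *
from rig import *
s=snapshot("wrist");cv2.imwrite("pics/w1.png",s["img"][:,:,::-1]);np.savez("w1.npz",**s)
print(s["fx"],-s["R"].T@s["t"])
go([.534,.068,.2],.2205)
for n,X in(("a",(.534,.068,.109)),("b",(.443,.055,.107)),("cup",(.5336,-.114,.136)),("knob",(.4634,-.13,.106))):print(n,proj(s,X).round(0))
E
```

```text
375.2612952868398 [0.58215768 0.03152679 0.37382703]
t 3.15 pos [0.5003 0.0124 0.2309] yaw 0.2209 w 0.0855 F [-0.4 -1.4 -0.3] ff 0.0 q [ 0.03  0.32 -0.2   1.88  0.08  0.94 -1.56]
units (after turn) [ 2.25 -2.34  1.55]  turn units 0.003
a [215. 143.]
b [213. 260.]
cup [478. 211.]
knob [444. 283.]
```

View pics/w1.png

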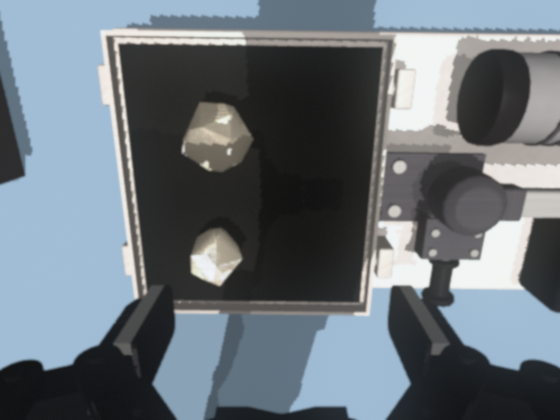

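The wrist view shows wad a at (216,136), wad b at (216,256), the cup at (473,204) and the knob's waist at (441,280). All are within about 5 px of my predictions.

```bash
python3 - <<'E'
from h import *
s=dict(np.load("w1.npz"))
for n,p,z in(("a",(216,136),.110),("b",(216,256),.107),("cup",(473,204),.136),("knobtop",(441,280),.106),("tlA",(108,33),.096),("tr",(392,40),.096),("br",(368,312),.096),("bl",(140,312),.096)):print(n,plane(s,p,z).round(4))
a=plane(s,(216,136),.11);go([a[0],a[1],.09])
E
```

```text
a [0.5392 0.0684 0.11  ]
b [0.4472 0.0533 0.107 ]
cup [ 0.5372 -0.1092  0.136 ]
knobtop [ 0.4658 -0.1263  0.106 ]
tlA [0.5885 0.1526 0.096 ]
tr [ 0.6267 -0.0351  0.096 ]
br [ 0.4183 -0.082   0.096 ]
bl [0.3748 0.1091 0.096 ]
t 3.15 pos [0.5003 0.0124 0.2309] yaw 0.2209 w 0.0855 F [-0.4 -1.4 -0.3] ff 0.0 q [ 0.03  0.32 -0.2   1.88  0.08  0.94 -1.56]
units (after turn) [ 2.52 -2.3   7.05]
```

Request:
arm_command --increments "1 .9 -.8 .6 0;1 .8 -.8 .7 0;1 .8 -.7 .8 0;1 0 0 1 0;1 0 0 1 0;1 0 0 1 0;1 0 0 1 0;1 0 0 .7 0;1 0 0 .25 0;-1 0 0 0 0" --squeeze 25

```text
t: 4.15
ee_pos: [0.5387, 0.0661, 0.0898]
tcp_rot: [0.994, 0.109, -0.001, 0.0]
force: [0.1, 0.1, 0.4]
width: 0.0732
finger_force: 0.0
```

Request:
arm_command --increments "-1 0 0 0 0;-1 0 0 0 0;-1 0 0 0 0;-1 0 0 0 0;-1 0 0 0 0;-1 0 0 0 0;-1 0 0 0 0;-1 0 0 -.5 0;-1 0 0 -1 0;-1 0 0 -1 0"

```text
t: 5.15
ee_pos: [0.5391, 0.0672, 0.1416]
tcp_rot: [0.994, 0.109, -0.0, -0.0]
force: [0.6, 0.5, 0.1]
width: 0.0467
finger_force: 25.7
```

```bash
python3 - <<'E'
from h import *
go([.5,.358,.19])
E
```

```text
t 5.15 pos [0.5391 0.0672 0.1416] yaw 0.2187 w 0.0467 F [0.6 0.5 0.1] ff 25.7 q [-0.08  0.49 -0.2   1.9   0.13  0.77 -1.7 ]
units (after turn) [  1.25 -14.62  -2.42]
```

Request:
arm_command --increments "-1 0 -.4 -1 0;-1 0 -1 -1 0;-1 0 -1 -.5 0;-1 .1 -1 0 0;-1 .1 -1 0 0;-1 .1 -1 0 0;-1 .1 -1 0 0;-1 .1 -1 0 0;-1 .1 -1 0 0;-1 .1 -1 0 0"

```text
t: 6.15
ee_pos: [0.5119, 0.2545, 0.1913]
tcp_rot: [0.994, 0.109, 0.0, -0.0]
force: [0.5, -0.6, 0.4]
width: 0.0466
finger_force: 25.7
```

Request:
arm_command --increments "-1 .1 -1 0 0;-1 .1 -1 0 0;-1 .1 -1 0 0;-1 .1 -1 .3 0;-1 .1 -1 .8 0;-1 .1 -.2 1 0;-1 0 0 .8 0;-1 0 0 .6 0;1 0 0 0 0;1 0 0 0 0"

```text
t: 7.15
ee_pos: [0.5015, 0.3578, 0.121]
tcp_rot: [0.994, 0.109, 0.0, -0.0]
force: [0.6, 0.9, 0.6]
width: 0.0738
finger_force: 0.0
```

Request:
arm_command --increments "1 0 0 0 0;1 0 0 0 0;1 0 0 -1 0;1 0 0 -1 0;1 0 0 -1 0;1 0 0 -.5 0;1 0 1 0 0;1 -.3 1 0 0;1 -.3 1 0 0;1 -.3 1 0 0"

```text
t: 8.15
ee_pos: [0.5009, 0.2749, 0.1903]
tcp_rot: [0.994, 0.109, 0.0, 0.0]
force: [-0.3, -0.9, 0.4]
width: 0.0854
finger_force: 0.0
```

```bash
python3 - <<'E'
from h import *
from rig import *
s=snapshot("wrist");cv2.imwrite("pics/w2.png",s["img"][:,:,::-1]);np.savez("w2.npz",**s)
t=snapshot("top");np.savez("t2.npz",**t)
for nm,q in (("top",t),):
    for c,st,l in blobs((q["img"][150:260,110:300].min(2)>120)&(q["img"][150:260,110:300,2].astype(int)-q["img"][150:260,110:300,0]<20),25): print(np.add(c,(110,150)),st)
go([.447,.0533,.088],.2187)
E
```

```text
[224.7 152.3] [97, 0, 50, 8, 224]
[114.4 155.9] [0, 2, 8, 10, 34]
[145.5 159.6] [30, 3, 17, 20, 53]
[156.4 166.4] [41, 10, 11, 15, 118]
[111.2 167.6] [0, 13, 4, 11, 31]
[114.9 177.4] [0, 22, 9, 9, 37]
[280.5 207.1] [112, 22, 78, 83, 1157]
[111.8 191.5] [0, 36, 5, 13, 53]
[229.  221.1] [115, 56, 9, 32, 83]
[112.9 219.6] [0, 61, 10, 16, 80]
t 8.25 pos [0.5013 0.2723 0.1903] yaw 0.2148 w 0.0856 F [-0.5  0.6  1.1] ff 0.0 q [-0.43  0.47 -0.22  1.77  0.13  0.92 -2.06]
units (after turn) [-5.03 10.1   5.12]  turn units -0.028
```

View pics/w2.png

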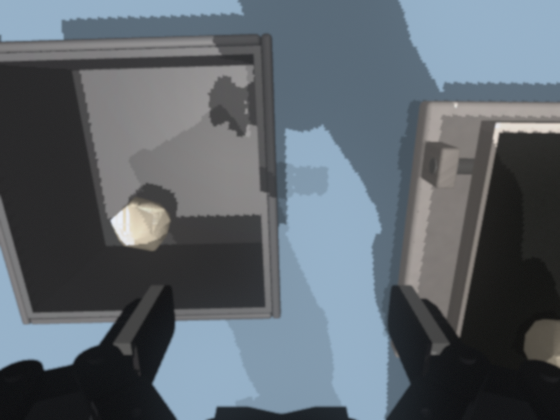

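Wad a lies in the bin at (140,222), and wad b is still on the tray at (545,345). I'll fetch wad b next.

Request:
arm_command --increments "1 -.4 1 0 0;1 -.5 1 0 0;1 -.5 1 0 0;1 -.5 1 0 0;1 -.5 1 0 0;1 -.5 1 0 0;1 -.5 1 0 0;1 -.5 1 0 0;1 -.5 1 .5 0;1 -.6 1 .5 0"

```text
t: 9.25
ee_pos: [0.4472, 0.0588, 0.1704]
tcp_rot: [0.994, 0.109, 0.001, -0.0]
force: [0.5, -1.1, -0.2]
width: 0.0854
finger_force: 0.0
```

Request:
arm_command --increments "1 0 0 1 0;1 0 0 1 0;1 0 0 1 0;1 0 0 .8 0;1 0 0 .25 0;-1 0 0 0 0;-1 0 0 0 0;-1 0 0 0 0;-1 0 0 0 0;-1 0 0 0 0"

```text
t: 10.25
ee_pos: [0.4473, 0.059, 0.0901]
tcp_rot: [0.994, 0.109, 0.001, -0.0]
force: [-1.0, 0.2, 6.1]
width: 0.0365
finger_force: 24.5
```

```bash
python3 - <<'E'
from h import *
go([.49,.35,.19])
E
```

```text
t 10.25 pos [0.4473 0.059  0.0901] yaw 0.2184 w 0.0365 F [-1.   0.2  6.1] ff 24.5 q [-0.11  0.46 -0.17  2.18  0.15  0.52 -1.75]
units (after turn) [  5.24 -13.74  -4.99]
```

Request:
arm_command --increments "-1 0 0 -.5 0;-1 0 0 -1 0;-1 0 0 -1 0;-1 .3 -.6 -1 0;-1 .4 -1 -1 0;-1 .4 -1 -.5 0;-1 .4 -1 0 0;-1 .4 -1 0 0;-1 .4 -1 0 0;-1 .4 -1 0 0"

```text
t: 11.25
ee_pos: [0.4708, 0.2002, 0.1902]
tcp_rot: [0.994, 0.109, 0.0, -0.0]
force: [-0.8, 0.6, 0.4]
width: 0.0368
finger_force: 25.2
```

Request:
arm_command --increments "-1 .4 -1 0 0;-1 .4 -1 0 0;-1 .4 -1 0 0;-1 .4 -1 0 0;-1 .4 -1 0 0;-1 .4 -1 .3 0;-1 .4 -1 .8 0;-1 .1 -.2 1 0;-1 0 0 1 0;-1 0 0 .4 0"

```text
t: 12.25
ee_pos: [0.4953, 0.3524, 0.1175]
tcp_rot: [0.994, 0.109, -0.001, 0.001]
force: [-0.5, -0.4, -0.0]
width: 0.0364
finger_force: 25.2
```

Request:
arm_command --increments "1 0 0 0 0;1 0 0 0 0;1 0 0 0 0;1 0 0 0 0;1 0 0 -1 0;1 0 0 -1 0;1 0 0 -1 0;1 0 0 -.5 0;1 0 1 0 0;1 0 1 0 0"

```text
t: 13.25
ee_pos: [0.5049, 0.3137, 0.1898]
tcp_rot: [0.994, 0.11, 0.0, -0.0]
force: [-0.4, -0.3, -0.6]
width: 0.0854
finger_force: 0.0
```

```bash
python3 - <<'E'
from h import *
from rig import *
s=snapshot("wrist");cv2.imwrite("pics/w3.png",s["img"][:,:,::-1])
go([.4655,-.129,.2],.2187)
E
```

```text
t 13.3 pos [0.5063 0.3088 0.1894] yaw 0.2153 w 0.0857 F [-0.3 -4.3 -0.6] ff 0.0 q [-0.48  0.5  -0.23  1.71  0.13  0.95 -2.11]
units (after turn) [-6.74 20.93 -0.53]  turn units -0.024
```

View pics/w3.png

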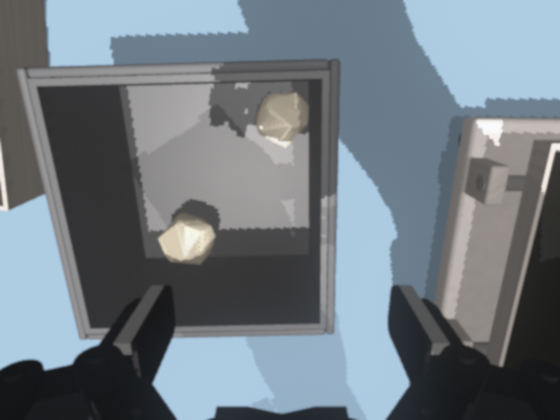

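Both papers are in the bin, at (187,238) and (282,117). Next I move to just short of the knob.

Request:
arm_command --increments ".1 -.4 1 -.5 0;.1 -.4 1 0 0;.1 -.4 1 0 0;.1 -.4 1 0 0;.1 -.4 1 0 0;.1 -.4 1 0 0;.1 -.4 1 0 0;.1 -.4 1 0 0;.1 -.4 1 0 0;.1 -.4 1 0 0"

```text
t: 14.3
ee_pos: [0.4699, 0.1001, 0.1993]
tcp_rot: [0.994, 0.109, 0.0, 0.0]
force: [-0.5, -0.3, -1.1]
width: 0.0469
finger_force: 0.0
```

Request:
arm_command --increments ".1 -.4 1 0 0;.1 -.4 1 0 0;.1 -.4 1 0 0;.1 -.4 1 0 0;.1 -.4 1 0 0;.1 -.4 1 0 0;.1 -.5 1 0 0;.1 -.5 1 0 0;.1 -.5 1 0 0;.1 -.5 1 0 0"

```text
t: 15.3
ee_pos: [0.4273, -0.1142, 0.1994]
tcp_rot: [0.994, 0.109, 0.0, 0.0]
force: [-0.4, 0.2, 0.4]
width: 0.0468
finger_force: 0.0
```

```bash
python3 - <<'E'
from h import *
from rig import *
s=snapshot("wrist");cv2.imwrite("pics/w4.png",s["img"][:,:,::-1]);np.savez("w4.npz",**s)
s=snapshot("top");np.savez("t4.npz",**s)
go([.4655,-.129,.2],.2187)
E
```

```text
t 15.4 pos [ 0.4267 -0.1161  0.1993] yaw 0.2143 w 0.047 F [ 0.2  0.5 -0.3] ff 0.0 q [ 0.27  0.27 -0.15  2.06  0.06  0.81 -1.26]
units (after turn) [ 1.76  1.05 -0.03]  turn units -0.032
```

View pics/w4.png

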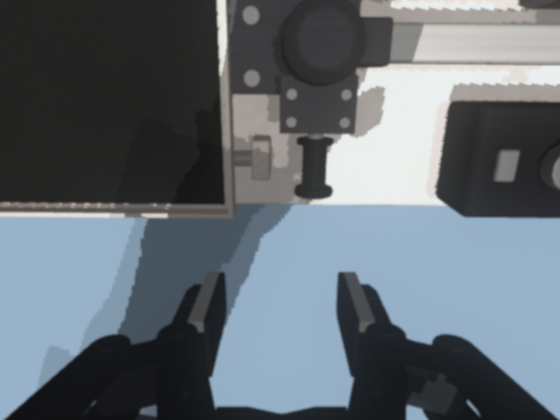

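The knob's waist middle is at (315,164), the cup at (322,40), and a tray clamp's right edge at (271,158), close to where the left finger will come down. I'll triangulate both.

```bash
python3 - <<'E'
from h import *
a=dict(np.load("w1.npz"));b=dict(np.load("w4.npz"))
k=plane(b,(315,164),.098);print("knob plane98",k.round(4),plane(a,(441,280),.098).round(4),"cup",plane(b,(322,40),.136).round(4))
for n,p,q in(("knob",(441,280),(315,164)),("cup",(473,204),(322,40)),("clampR mid",(393,263),(271,158)),("clamp tl",(379,250),(253,137)),("clamp br",(392,278),(270,179))):
    X,e=tri(a,p,b,q);print(n,X.round(4),round(e,4))
    v=X-k;c,s=np.cos(.2187),np.sin(.2187);print("   rel knob shaker x,y mm",np.round([1e3*(c*v[0]+s*v[1]),1e3*(-s*v[0]+c*v[1])],1))
go([k[0],k[1],.079],.2187)
E
```

```text
knob plane98 [ 0.4653 -0.1298  0.098 ] [ 0.4623 -0.131   0.098 ] cup [ 0.5339 -0.1127  0.136 ]
knob [ 0.4652 -0.1287  0.1026] 0.002
   rel knob shaker x,y mm [0.2 1.1]
cup [ 0.5353 -0.1135  0.1281] 0.001
   rel knob shaker x,y mm [71.9  0.7]
clampR mid [ 0.4565 -0.1008  0.0677] 0.0015
   rel knob shaker x,y mm [-2.2 30.2]
clamp tl [ 0.4679 -0.0844  0.0697] 0.0039
   rel knob shaker x,y mm [12.4 43.8]
clamp br [ 0.4419 -0.1037  0.0693] 0.0
   rel knob shaker x,y mm [-17.1  30.6]
t 15.4 pos [ 0.4267 -0.1161  0.1993] yaw 0.2143 w 0.047 F [ 0.2  0.5 -0.3] ff 0.0 q [ 0.27  0.27 -0.15  2.06  0.06  0.81 -1.26]
units (after turn) [1.74 1.09 6.02]  turn units -0.032
```

Request:
arm_command --increments "-.15 .9 .55 .5 0;-.15 .84 .54 1 0;-.15 0 0 1 0;-.15 0 0 1 0;-.15 0 0 .8 0;-.15 0 0 .6 0;-.15 0 0 .5 0;-.15 0 0 .3 0;-.15 0 0 .25 0;-.15 0 0 0 0" --squeeze 50

```text
t: 16.4
ee_pos: [0.4663, -0.1269, 0.08]
tcp_rot: [0.994, 0.109, -0.0, -0.0]
force: [0.2, -1.1, 0.3]
width: 0.036
finger_force: 0.0
```

```bash
python3 - <<'E'
from h import *
from rig import *
s=snapshot("wrist");cv2.imwrite("pics/w5.png",s["img"][:,:,::-1]);np.savez("w5.npz",**s)
go([.4653,-.1298,.079])
E
```

```text
t 16.45 pos [ 0.4664 -0.127   0.0804] yaw 0.2186 w 0.0363 F [-0.6  0.3 -0.5] ff 0.0 q [ 0.25  0.51 -0.12  2.11  0.11  0.53 -1.3 ]
units (after turn) [-0.08  0.12  0.07]
```

View pics/w5.png

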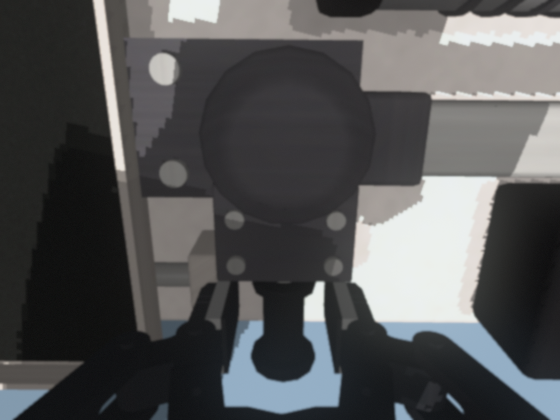

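The knob's waist at (284,318) sits between the open pads, with both flanges clear. I'll close on it.

Request:
arm_command --increments "-.15 -.08 .12 .05 0;-1 0 0 0 0;-1 0 0 0 0;-1 0 0 0 0;-1 0 0 0 0;-1 0 0 0 0;-1 0 0 0 0;-1 0 0 0 0;-1 0 0 0 0;-1 0 0 0 0" --squeeze 60

```text
t: 17.45
ee_pos: [0.4648, -0.1284, 0.0797]
tcp_rot: [0.994, 0.109, -0.0, -0.001]
force: [-4.1, 6.7, 6.1]
width: 0.0141
finger_force: 58.4
```

```bash
python3 - <<'E'
from h import *
go([.4653,-.1298,.079])
E
```

```text
t 17.45 pos [ 0.4648 -0.1284  0.0797] yaw 0.2193 w 0.0141 F [-4.1  6.7  6.1] ff 58.4 q [ 0.26  0.51 -0.12  2.11  0.11  0.53 -1.3 ]
units (after turn) [0.01 0.07 0.03]
```

Request:
arm_command --increments "-1 -.15 0 0 0;-1 -.15 0 0 0;-1 -.15 0 0 0;-1 -.15 0 0 0;-1 -.15 0 0 0;-1 -.1 0 0 0;-1 -.05 0 0 0;-1 0 0 0 0;-1 0 0 0 0;-1 0 0 0 0" --squeeze 70

```text
t: 18.45
ee_pos: [0.4509, -0.1315, 0.08]
tcp_rot: [0.994, 0.11, 0.003, -0.001]
force: [6.8, 10.0, -1.5]
width: 0.0134
finger_force: 68.2
```

```bash
python3 - <<'E'
from h import *
from rig import *
s=snapshot("wrist");cv2.imwrite("pics/w6.png",s["img"][:,:,::-1])
go([.4648,-.1284,.0797])
E
```

```text
t 18.5 pos [ 0.4509 -0.1315  0.08  ] yaw 0.2207 w 0.0136 F [ 8.1  9.9 -2.3] ff 68.2 q [ 0.27  0.49 -0.12  2.14  0.11  0.51 -1.28]
units (after turn) [0.71 0.   0.02]
```

View pics/w6.png

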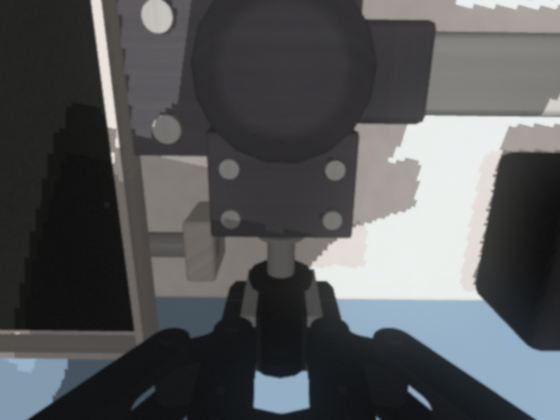

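Request:
arm_command --increments "-1 -.1 -.05 0 0;-1 -.1 -.05 0 0;-1 -.1 -.05 0 0;-1 -.05 0 0 0;-1 0 0 0 0;-1 0 0 0 0;-1 0 0 0 0;-1 0 0 0 0;-1 0 0 0 0;-1 0 0 0 0"

```text
t: 19.5
ee_pos: [0.4461, -0.1321, 0.0807]
tcp_rot: [0.994, 0.109, 0.005, 0.001]
force: [13.8, 1.7, -3.3]
width: 0.0138
finger_force: 68.4
```

```bash
python3 - <<'E'
from h import *
go([.4648,-.1284,.0797])
E
```

```text
t 19.5 pos [ 0.4461 -0.1321  0.0807] yaw 0.2192 w 0.0138 F [13.8  1.7 -3.3] ff 68.4 q [ 0.27  0.48 -0.12  2.16  0.12  0.49 -1.29]
units (after turn) [0.95 0.02 0.06]
```

Request:
arm_command --increments "-1 -.1 0 0 0;-1 -.1 0 0 0;-1 0 0 0 0;-1 0 0 0 0;-1 0 0 0 0;-1 0 0 0 0;-1 0 0 0 0;-1 0 0 0 0;-1 0 0 0 0;-1 0 0 0 0" --squeeze 80

```text
t: 20.5
ee_pos: [0.4461, -0.1322, 0.0814]
tcp_rot: [0.994, 0.11, 0.009, 0.001]
force: [22.4, 5.2, -4.3]
width: 0.0136
finger_force: 78.2
```

```bash
python3 - <<'E'
from h import *
go([.4648,-.1284,.0797])
E
```

```text
t 20.5 pos [ 0.4461 -0.1322  0.0814] yaw 0.2207 w 0.0136 F [22.4  5.2 -4.3] ff 78.2 q [ 0.28  0.48 -0.12  2.17  0.12  0.48 -1.28]
units (after turn) [0.95 0.02 0.1 ]
```

Request:
arm_command --increments "-1 0 0 -.1 0;-1 0 0 -.15 0;-1 0 0 -.2 0;-1 0 0 -.2 0;-1 0 0 -.2 0;-1 0 0 -.2 0;-1 0 .01 -.2 0;-1 0 .01 -.2 0;-1 0 .02 -.2 0;-1 0 .02 -.2 0"

```text
t: 21.5
ee_pos: [0.4461, -0.1322, 0.1188]
tcp_rot: [0.994, 0.111, 0.009, 0.0]
force: [22.5, 11.7, -2.6]
width: 0.0137
finger_force: 78.0
```

```bash
python3 - <<'E'
from h import *
go([.4648,-.1284,.0797])
E
```

```text
t 21.5 pos [ 0.4461 -0.1322  0.1188] yaw 0.2218 w 0.0137 F [22.5 11.7 -2.6] ff 78.0 q [ 0.29  0.42 -0.14  2.13  0.09  0.59 -1.26]
units (after turn) [0.92 0.02 1.97]
```

Request:
arm_command --increments "-1 0 .03 -.2 0;-1 0 .04 -.2 0;-1 0 .04 -.2 0;-1 0 .05 -.2 0;-1 0 .05 -.2 0;-1 0 .05 -.2 0;-1 0 .05 -.2 0;-1 0 .05 -.15 0;-1 0 .03 -.1 0;-1 0 0 0 0"

```text
t: 22.5
ee_pos: [0.4472, -0.1385, 0.1517]
tcp_rot: [0.994, 0.111, 0.008, -0.0]
force: [24.5, 13.9, -3.8]
width: 0.0135
finger_force: 78.2
```

```bash
python3 - <<'E'
from h import *
from rig import *
w=snapshot("wrist")["img"];s=snapshot("scene");t=snapshot("top")
c=lambda i:cv2.resize(i,(400,300),interpolation=2)
cv2.imwrite("pics/end.png",np.vstack([np.hstack([c(s["img"][135:240,190:330]),c(t["img"][150:255,250:390])]),np.hstack([c(w),c(s["img"])])])[:,:,::-1])
go([.4648,-.1284,.151])
E
```

```text
t 22.65 pos [ 0.4472 -0.1384  0.1515] yaw 0.2222 w 0.0134 F [23.3 15.2 -3.9] ff 78.2 q [ 0.31  0.37 -0.15  2.08  0.08  0.68 -1.23]
units (after turn) [ 0.97 -0.29  0.04]
```

View pics/end.png

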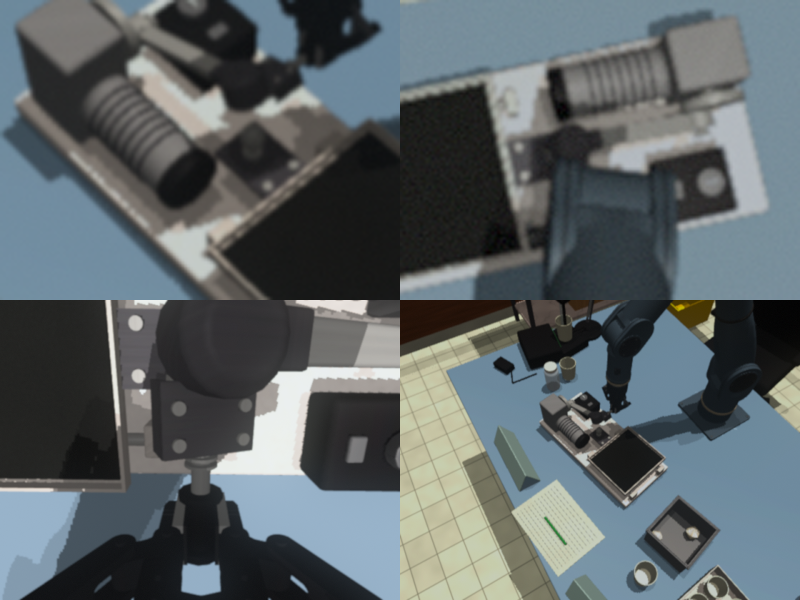

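The coupler is up off the exposed ball at crop (255,140), the latch is still out, and the papers are in the bin. I'll hold for one second to check it is steady.

Request:
arm_command --increments "-1 0 0 0 0;-1 0 0 0 0;-1 0 0 0 0;-1 0 0 0 0;-1 0 0 0 0;-1 0 0 0 0;-1 0 0 0 0;-1 0 0 0 0;-1 0 0 0 0;-1 0 0 0 0"

```text
t: 23.65
ee_pos: [0.4472, -0.1384, 0.1515]
tcp_rot: [0.994, 0.111, 0.008, -0.0]
force: [24.1, 15.3, -4.2]
width: 0.0133
finger_force: 78.2
```

```bash
python3 - <<'E'
from h import *
from rig import hand_in
go([.4472,-.1384,.1515])
print(hand_in())
E
```

```text
t 23.65 pos [ 0.4472 -0.1384  0.1515] yaw 0.2222 w 0.0133 F [24.1 15.3 -4.2] ff 78.2 q [ 0.31  0.37 -0.15  2.08  0.08  0.68 -1.23]
units (after turn) [ 0.  0. -0.] 
the job is handed in; nothing more can be done
None
```

Job handed in at about 24 s: both filter papers are in the bin, the latch is pulled out to its stop, and the arm is holding the coupler steady about 7 cm above its ball, worked out from how far the gripper rose; the beakers and bottle were not touched.

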